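Wind up and pin the tension wheel of a tube conveyor

ROBOT

A 6-joint arm with a two-finger parallel gripper is mounted at the origin on the work surface. World frame = base frame: x ahead of the robot, y to its left, z up, the work surface at z = 0. Lengths are in mm, angles in rad, forces in N, time in s.
With the tool pointing down it reaches from about 400 to 825 mm from the base axis. Payload 7 kg.
Tool frame: the origin (TCP) lies midway between the tips of the shut fingers; the grasp point (between the pads) lies env.grasp_offset behind it (env.grasp_offset is the distance from the TCP to the grasp point, in mm); z points along the fingers, y is the line along which they close (so a half turn about z gives the same grasp; the last joint's range is limited). The gripper opens to 88 mm and grips with 3 to 60 N. Pads are 19 mm wide; open, the fingers measure 130 mm over their backs; the gripper's body (78 mm by 193 mm) begins 47 mm behind the grasp point.
Start: joints at [-0.91, 0.359, 0.012, 0, -1.224, -0.288], TCP at [245.824, -628.622, 192.761] pointing down, gripper open.
Joint ranges: [-3.07, 3.07], [-1.43, 2.12], [-1.02, 1.25], [-3.03, 1.67], [-3.05, -0], [-3.03, 3.03]. Speed limits (rad/s): [2.39, 2.39, 3.01, 3.14, 3.14, 3.14].

INTERFACE

Orientations are given as a unit quaternion [x, y, z, w].
In Python, from plant import sensors, vision, env gives the robot as it stands. The module is installed in compiled form; this text tells all that it offers.
- The arm moves only by the tool play_rows, never from a script. Its argument "series" is a list of rows, each a list of 6 numbers: the shift along the tool's x, y, z in cm, then the turn, a rotation vector about the tool's x, y, z in degrees. A call has 1 to 8 rows; each row is the pose to reach, as a shift and turn from the pose commanded when the call began, along the tool's axes at that moment; what a row does not reach only later rows make up. A row lasts 1/8 s, in which the tool goes at most 62.5 mm and 10.7 degrees, less where a joint would pass 70% of its speed; a pose out of reach is approached as far as the arm can. A call with a gripper value outside its range is refused whole. "claw" is the finger opening in cm, from 0 to 8.76, set as the call begins (left out, the last holds). The fingers move at their own pace and stop on an object; "force" is the grip in N (left out, the last holds). Time passes only in rows, so rows that repeat a pose let the fingers close. It gives the time, the measured TCP pose, the force, the opening and the grip force at its end, in the units of the state.
- sensors.observe(): the state, without advancing time (a new reading comes with each control period).
- vision.snapshot(name): name is "side" or "top" or "wrist"; returns a dict with "img" (400x640x3 uint8, blue, green, red), "fx", "fy", "cx", "cy" (pixels), "origin" and "rotation" of the camera in the world; the wrist camera has in their place "hand_eye" (4x4, takes a point from camera to tool coordinates, whose origin is the TCP and whose axes are the flange's). Camera axes: x right, y down, z forward; pixel columns grow to the right and rows downward; lengths in mm; the calibration is good to about 2 mm. A picture is of the moment at which its call begins: read the wrist's pose just before it. There is no depth.
- env.job_done(): hands the job in; it is judged then, once.
The state is a dict: "time": time; "qpos": joint angles; "qvel": joint speeds; "joint_torque": joint torques, N m; "eef_pos": TCP position; "orientation": TCP orientation; "force": force on the tool from outside, world axes, zero at the start; "ft_torque": the same for the moment, N m; "opening": opening from 0.0 (shut) to 1.0 (fully open); "gripper_force": force on a finger pad.
Only numpy, scipy, OpenCV 4.12 (cv2) and the standard library are available. Lean on these libraries where they do the work, as an engineer would, in place of code of your own. Each camera call takes 0.05 s, during which the arm holds its last target. There are 200 camera calls.

TASK

Take the locking pin from its parking block, wind the conveyor's sprung tension wheel clockwise with it and, while holding the wheel against its spring, push the pin through the wheel's lug fully home into the locking hole of the plate below, then let go so that the pin alone keeps the wheel tensioned. Work by feel and gently: about 10 N of push is plenty and forcing bends the pin; leave the tubes, bottle and carton alone.

Things in the scene. Friction and masses are not known exactly. Their poses are not given: they have to be found in the camera images.
- wheel (a joint): Tension wheel's angle (rad): 0 at rest, where its spring keeps it on a stop; grows clockwise seen from above, hard stop at 1.2. The spring needs about 5 N at the lug's hole to leave rest, 8 N at 1 rad, and turns the wheel back to 0 whenever it is let go unpinned. The locking hole lies somewhere from 0.55 to 1.05, different each time: find it by feel or sight.
- axle (a point): Point on the wheel's vertical axle, 79 mm above the bench. The wheel is a flat grooved steel disc, 72 mm in diameter, 12 mm thick, its top 81 mm above the bench, with a dark hub (28 mm across, top at 88 mm). It sits on a white housing of about 190 x 200 x 45 mm.
- wheel_hole (a point): Centre of the mouth (top) of the round through-hole in the wheel's lug, a 34 x 34 x 10 mm steel tab on the rim: 60 mm from the axle, 79 mm above the bench, diameter 15 mm, chamfered. It turns with the wheel; at rest it is on the robot's side of the axle, to the robot's right.
- pin_grip (a point): Grip point of the locking pin, on its axis 54 mm above its tip, in the black square handle (20 x 20 mm, 35 to 69 mm above the tip); x, y square to the handle's faces, z up. Starts upright, left of the housing, in a fixed grey 56 x 56 x 36 mm block's 15 mm hole (33 mm deep), its flange on the block's top. Home: flange on the lug, grip point 24 mm above the lug's top.
- pin_tip (a point): Centre of the pin's lower end. The steel shank is 12 mm in diameter, 30 mm long, its last 4 mm tapered to 7 mm; above it a flange, 26 mm across and 5 mm thick, then the handle. Pin mass about 70 g.
- unit: The fixed housing with the aluminium plate under the lug; origin on the bench below the axle, x away from the robot, y left. The plate is flat, its top 67 mm above the bench (2 mm under the lug): the pin's tip can slide on it. It has one vertical chamfered locking hole, 15.5 mm in diameter, 22 mm deep, 60 mm from the axle, under the path of the lug's hole.
- pin: The locking pin as a body; origin at its tip. Its contact forces with plate and wheel are added up (over 60 N in all bends it): once it is in both holes the spring's pinch alone makes about 25 N of this, so push with 20 N at most.
- rack: A red rack of about 150 x 78 x 50 mm with red-capped tubes, to be left alone; origin under its centre.
- bottle: Green bottle, 64 mm in diameter, 150 mm tall, to be left alone; origin under its centre.
- carton: Cardboard carton, 110 x 75 x 45 mm, to be left alone; origin under its centre.
There are look-alikes about, which are no part of the job. What is shaped like the pin but green or orange is not meant.

How it is judged:
By the outcome, as a careful person would: the job done as asked, in the order asked, and still so for the second after the job is handed in, with the robot touching nothing.
It also fails if it takes over 61 s, if anything falls off the work surface, if the arm or the gripper's body presses on something with over 40 N, if the wrist force passes 120 N, or if a joint passes its speed limit or range.

## Working session

There is one attempt and no reset: what is moved stays moved. The work goes in short steps, Python scripts to look and compute and a tool call to move; the robot and the scene stay as the last step left them, time stands still between calls to the robot, and variables do not carry over. Pictures are saved under pics/ and viewed, at most 10 in all, crops included, and the job is handed in when it is done.

Besides the shell and the picture viewer there is one more tool, called in YAML: its name, and indented under it one key for each argument. play_rows: Moves the arm, as the interface text tells. Its arguments: {"type":"object","properties":{"series":{"type":"array","items":{"type":"array","items":{"type":"number"}}},"claw":{"type":"number"},"force":{"type":"number"}},"required":["series"]}

```bash
mkdir -p pics; cat > h.py <<'E'
import numpy as np, cv2
from plant import sensors, vision, env
from scipy.spatial.transform import Rotation as R
def snap(n,f):
    s=sensors.observe(); d=vision.snapshot(n); cv2.imwrite('pics/'+f+'.png',d['img'])
    if n=='wrist':
        T=np.eye(4);T[:3,:3]=R.from_quat(s['orientation']).as_matrix();T[:3,3]=s['eef_pos']
        M=T@np.array(d['hand_eye']); o,r=M[:3,3],M[:3,:3]
    else: o,r=np.array(d['origin']),np.array(d['rotation'])
    np.savez('pics/'+f+'.npz',o=o,r=r,k=[d['fx'],d['fy'],d['cx'],d['cy']]); return d
def px(f,u,v,z):
    c=np.load('pics/'+f+'.npz');fx,fy,cx,cy=c['k']
    w=c['r']@np.array([(u-cx)/fx,(v-cy)/fy,1]); o=c['o']; return (o+w*(z-o[2])/w[2]).round(1)
def proj(f,p):
    c=np.load('pics/'+f+'.npz');fx,fy,cx,cy=c['k']
    q=c['r'].T@(np.array(p)-c['o']); return (np.array([fx*q[0]/q[2]+cx,fy*q[1]/q[2]+cy])).round(1)
def totool(p):
    s=sensors.observe();return (R.from_quat(s['orientation']).inv().apply(np.array(p)-s['eef_pos'])/10).round(2)
E
python3 -c "
from h import *
snap('top','top1');snap('side','side1')
s=sensors.observe();print(s,env.grasp_offset,R.from_quat(s['orientation']).as_matrix().round(3))"
```

```text
{'time': 0.1, 'qpos': array([-9.09885713e-01,  3.59320449e-01,  1.11949713e-02, -2.89289675e-04,
       -1.22409935e+00, -2.88073064e-01]), 'qvel': array([ 0.00080514, -0.00077071,  0.00056372,  0.00029944, -0.00131358,
        0.00164255]), 'joint_torque': array([-2.97423867e-03, -5.84162807e+01,  2.93750632e+01,  7.01554433e+00,
        1.01627066e-02, -7.85682209e-05]), 'eef_pos': array([ 245.6604402 , -628.21430933,  191.93588989]), 'orientation': array([-1.85292470e-01,  9.82683149e-01,  6.97480439e-04, -2.05352325e-04]), 'force': array([ 0.60024284, -0.28017361,  1.02990696]), 'ft_torque': array([ 0.02962792,  0.01044674, -0.00905516]), 'gripper_force': 0.0, 'opening': 1.0009506090724958} 18.8 [[-0.931 -0.364 -0.001]
 [-0.364  0.931  0.001]
 [ 0.     0.001 -1.   ]]
```

View pics/top1.png

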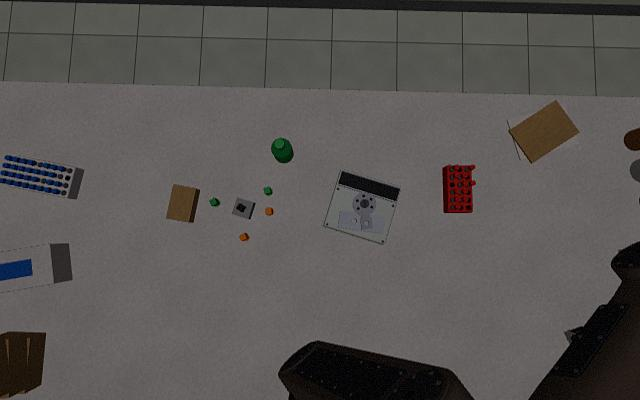

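View pics/side1.png

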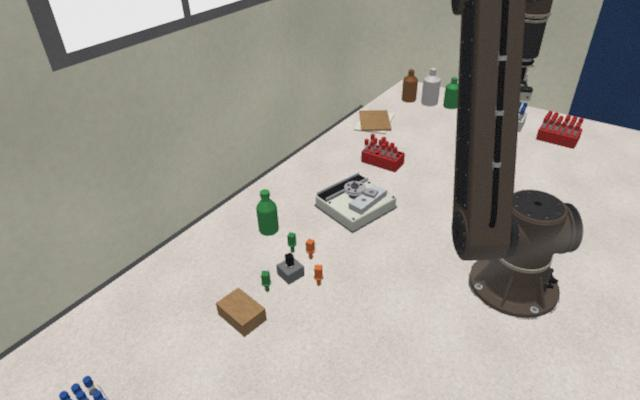

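Candidates in the top view are the black pin in the grey block (242,208), green pins at (214,202) and (268,190), and orange pins at (269,211) and (244,237). I choose the black one in the block. The wheel is at (364,204), the lug at about (367,224), and there is a dark spot on the plate at about (354,220). A close crop will check this.

```bash
python3 -c "
from h import *
i=cv2.imread('pics/top1.png')
a=cv2.resize(i[165:250,315:410],None,fx=5,fy=5,interpolation=2);b=cv2.resize(i[165:250,205:270],None,fx=5,fy=5,interpolation=2)
cv2.imwrite('pics/crop1.png',np.hstack([a,b]))
for u,v,z in [(241,208,75),(364,204,88),(367,224,79),(354,220,67)]: print(px('top1',u,v,z))
print(np.load('pics/top1.npz')['o'])"
```

```text
Traceback (most recent call last):
  File "h.py", line 13, in px
    w=c['r']@np.array([(u-cx)/fx,(v-cy)/fy,1]); o=c['o']; return (o+w*(z-o[2])/w[2]).round(1)
      ~~~~~~^~~~~~~~~~~~~~~~~~~~~~~~~~~~~~~~~~
ValueError: matmul: Input operand 1 has a mismatch in its core dimension 0, with gufunc signature (n?,k),(k,m?)->(n?,m?) (size 3 is different from 4)
```

View pics/crop1.png

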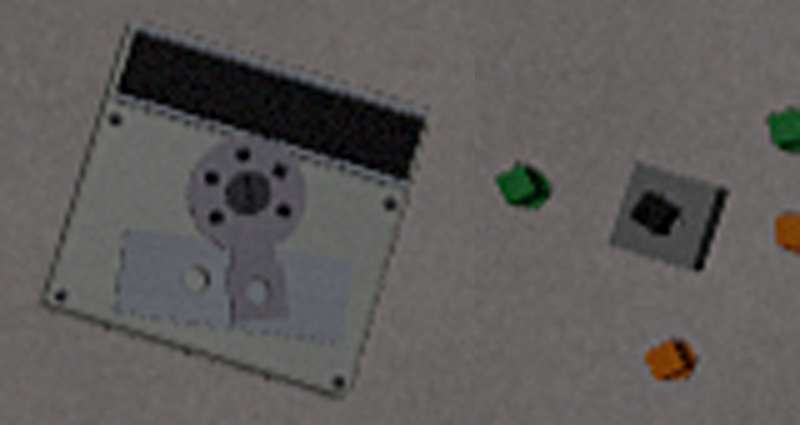

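The crop shows the black handle in the grey block at (241,207). It also shows the hub at (364,203.4), the lug hole at (366.4,223) and a locking hole in the plate at (353.8,220.6). The camera's rotation looks like a quaternion, so I'll fix that.

```bash
sed -i "s/o,r=np.array(d\['origin'\]),np.array(d\['rotation'\])/o,r=np.array(d['origin']),R.from_quat(d['rotation']).as_matrix()/; s/    np.savez/    print(d.get('rotation')) ; np.savez/" h.py; python3 -c "
from h import *
snap('top','top1');snap('side','side1')
P=[px('top1',*a) for a in [(241,207.4,75),(364,203.2,88),(366.2,222.8,79),(353.6,220.4,67)]]
for p in P: print(p,totool(p))
ax=P[1][:2]
for p in P[2:]: d=p[:2]-ax; print(np.hypot(*d),np.degrees(np.arctan2(d[1],d[0])))
print(proj('side1',P[0]),proj('side1',P[1]))
# housing & block orientation
c=np.array([(130,28),(426,112),(346,396),(44,300)])/5+[315,165]
for q in c: print(px('top1',*q,45))
print(vision.snapshot('wrist')['hand_eye'])
"
```

```text
[ 0.7164639  -0.69586298  0.0316291  -0.0381287 ]
[-0.26192106  0.8530234  -0.42846402  0.14201062]
[537. 307.  75.] [-61.19  76.49  11.79]
[559.7 -67.7  88. ] [-49.66  40.77  10.45]
[501.  -76.4  79. ] [-43.88  42.1   11.36]
[507.6 -39.1  67. ] [-45.85  45.33  12.56]
59.3412167047492 -171.56949354693074
59.433744623740495 151.23566456725234
[290.3 254.6] [354.6 185. ]
[664.5   2.2  45. ]
[ 616.3 -185.3   45. ]
[ 437.4 -137.3   45. ]
[491.3  51.8  45. ]
[[-8.27946325e-04 -9.69310367e-01 -2.45838822e-01  6.62419508e+01]
 [ 9.99999657e-01 -7.96681584e-04 -2.26629473e-04 -1.71603649e-01]
 [ 2.38190355e-05 -2.45838925e-01  9.69310694e-01 -1.90999584e+02]
 [ 0.00000000e+00  0.00000000e+00  0.00000000e+00  1.00000000e+00]]
```

Heights, radii (59.3 mm against 60) and the hole angle check out: locking hole at about 0.65 rad. I'll go above the pin.

play_rows:
  series:
    - [-61.2,76.5,1,0,0,36.9]
    - [-61.2,76.5,1,0,0,36.9]
    - [-61.2,76.5,1,0,0,36.9]
    - [-61.2,76.5,1,0,0,36.9]
    - [-61.2,76.5,1,0,0,36.9]
    - [-61.2,76.5,1,0,0,36.9]
    - [-61.2,76.5,1,0,0,36.9]
    - [-61.2,76.5,1,0,0,36.9]
  claw: 6

```text
time: 1.25
eef_pos: [393.1, -155.8, 188.2]
orientation: [0.135, 0.991, 0.0, 0.001]
force: [0.9, -0.3, -0.1]
opening: 0.689
gripper_force: 0.0
```

```bash
python3 -c "
from h import *
s=sensors.observe();r=R.from_quat(s['orientation']);print(s['time'],s['eef_pos'],r.as_matrix().round(3),totool([537,307,170]))"
```

```text
1.25 [ 393.10818341 -155.77119934  188.22472963] [[-0.963  0.268  0.001]
 [ 0.268  0.963  0.   ]
 [-0.001  0.    -1.   ]] [-1.46 48.44  1.84]
```

play_rows:
  series:
    - [-1.5,48.2,1.8,0,0,0]
    - [-1.5,48.2,1.8,0,0,0]
    - [-1.5,48.2,1.8,0,0,0]
    - [-1.5,48.2,1.8,0,0,0]
    - [-1.5,48.2,1.8,0,0,0]
    - [-1.5,48.2,1.8,0,0,0]
    - [-1.5,48.2,1.8,0,0,0]
    - [-1.5,48.2,1.8,0,0,0]

```text
time: 2.25
eef_pos: [536.7, 305.2, 169.3]
orientation: [0.135, 0.991, -0.0, -0.0]
force: [-0.0, -0.4, 0.6]
opening: 0.686
gripper_force: 0.0
```

play_rows:
  series:
    - [0,0,0,0,0,0]
    - [0,0,0,0,0,0]

```text
time: 2.5
eef_pos: [536.0, 302.5, 169.3]
orientation: [0.135, 0.991, -0.0, -0.0]
force: [0.5, -0.2, 0.1]
opening: 0.685
gripper_force: 0.0
```

```bash
python3 -c "
from h import *
snap('wrist','w1');print(sensors.observe()['eef_pos'],proj('w1',[537,307,75]))"
```

```text
None
[536.05999654 302.07250854 169.67633751] [321.2 196. ]
```

View pics/w1.png

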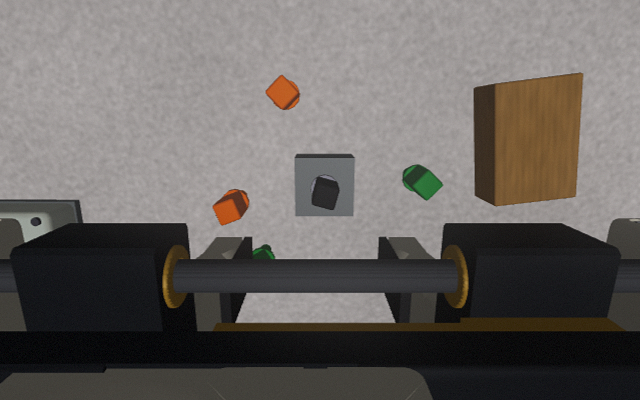

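The black handle sits at about (325,192) in the grey block, turned some 15° relative to it. I'll enlarge it for the yaw.

```bash
python3 -c "
from h import *
i=cv2.imread('pics/w1.png')[150:222,290:360]
cv2.imwrite('pics/crop2.png',cv2.convertScaleAbs(cv2.resize(i,None,fx=8,fy=8,interpolation=2),alpha=1.8))"
```

```text
(no output)
```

View pics/crop2.png

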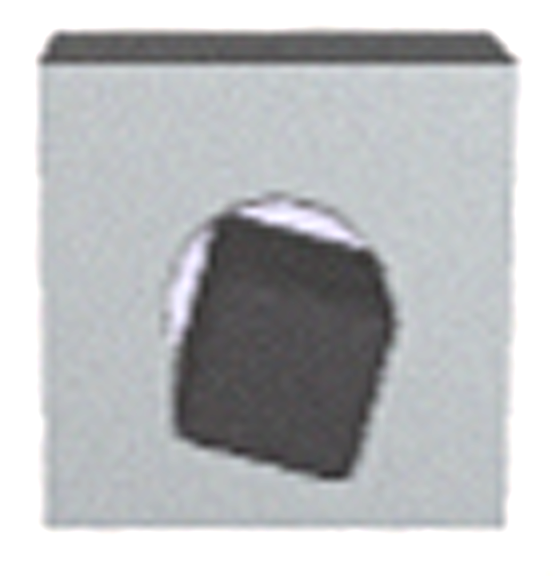

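```bash
python3 -c "
from h import *
C=[px('w1',289.6+u/8,149.6+v/8,75) for u,v in [(178,437),(350,480),(393,318)]]
for a,b in [(0,1),(1,2)]:
  d=C[b]-C[a];print(np.hypot(*d[:2]),np.degrees(np.arctan2(d[1],d[0])))
c=(C[0]+C[2])/2;print(C,c)
B=[px('w1',289.6+u/8,149.6+v/8,36) for u,v in [(45,525),(505,525),(518,62),(40,62)]];print(B,sum(B)/4)
r=R.from_quat(sensors.observe()['orientation']).as_matrix();print(np.degrees(np.arctan2(r[1,1],r[0,1])),totool([c[0],c[1],44.2]), totool((sum(B)/4)))"
```

```text
18.679668091269683 60.140983835077016
17.861970775925048 150.85192815428704
[array([541.7, 297.6,  75. ]), array([551. , 313.8,  75. ]), array([535.4, 322.5,  75. ])] [538.55 310.05  75.  ]
[array([557.4, 276.2,  36. ]), array([572.2, 329.4,  36. ]), array([518.8, 344.3,  36. ]), array([504. , 291.3,  36. ])] [538.1 310.3  36. ]
74.44621484659508 [-0.03  0.84 12.55] [ 0.02  0.85 13.37]
```

play_rows:
  series:
    - [0,0.85,2,0,0,10]
    - [0,0.85,6,0,0,14]
    - [0,0.85,9,0,0,14]
    - [0,0.85,11.5,0,0,14]
    - [0,0.85,12.5,0,0,14]
    - [0,0.85,12.5,0,0,14]
    - [0,0.85,12.5,0,0,14]

```text
time: 3.42
eef_pos: [539.4, 311.3, 46.2]
orientation: [0.255, 0.967, 0.001, 0.001]
force: [-0.1, 0.4, -0.7]
opening: 0.687
gripper_force: 0.0
```

```bash
python3 -c "
from h import *
s=sensors.observe();r=R.from_quat(s['orientation']).as_matrix();print(s['eef_pos'],s['force'],np.degrees(np.arctan2(r[1,1],r[0,1])),totool([538.3,310.1,44.2]))"
```

```text
[539.36619549 311.25398324  46.20300302] [-0.09519591  0.44586042 -0.65698913] 60.45688863210114 [ 0.04 -0.15  0.2 ]
```

play_rows:
  series:
    - [0,-0.15,0.15,0,0,0]
    - [0,-0.15,0.15,0,0,0]
    - [0,-0.15,0.15,0,0,0]
    - [0,-0.15,0.15,0,0,0]
    - [0,-0.15,0.15,0,0,0]
    - [0,-0.15,0.15,0,0,0]
  claw: 1.5
  force: 40

```text
time: 4.18
eef_pos: [537.9, 309.6, 43.3]
orientation: [0.255, 0.967, -0.0, -0.0]
force: [-0.6, -0.9, -0.4]
opening: 0.18
gripper_force: 0.0
```

play_rows:
  series:
    - [0,0,0,0,0,0]
    - [0,0,0,0,0,0]
    - [0,0,-1,0,0,0]
    - [0,0,-2,0,0,0]
    - [0,0,-3,0,0,0]
    - [0,0,-5,0,0,0]
    - [0,0,-7,0,0,0]
    - [0,0,-7,0,0,0]

```text
time: 5.18
eef_pos: [539.0, 310.5, 115.8]
orientation: [0.255, 0.967, 0.002, 0.001]
force: [0.0, 0.0, 0.1]
opening: 0.17
gripper_force: 0.0
```

```bash
python3 -c "
from h import *
s=sensors.observe();r=R.from_quat(s['orientation']).as_matrix();print(s['eef_pos'],s['force'],s['opening']*87.6,s['gripper_force'],r.round(3),totool([501,-76.4,120]))"
```

```text
[538.96604696 310.50910913 115.75733152] [0.03116563 0.00296056 0.10931152] 14.850977411224884 0.0 [[-0.87   0.493  0.003]
 [ 0.493  0.87   0.003]
 [-0.001  0.004 -1.   ]] [-15.77 -35.53  -0.54]
```

The fingers reached 15 mm with no grip force, so they closed on nothing. I'll look.

```bash
python3 -c "
from h import *
snap('wrist','w2');d=snap('side','side2')
a=cv2.imread('pics/w2.png');b=cv2.resize(d['img'][190:310,220:360],None,fx=2.5,fy=2.5)
b=cv2.copyMakeBorder(b,0,100,0,0,0)[:400]
cv2.imwrite('pics/c3.png',np.hstack([a[:,100:540],b]))
print(proj('w2',[538.5,310,75]))"
```

```text
None
[-0.26192106  0.8530234  -0.42846402  0.14201062]
[314.5 213.5]
```

View pics/c3.png

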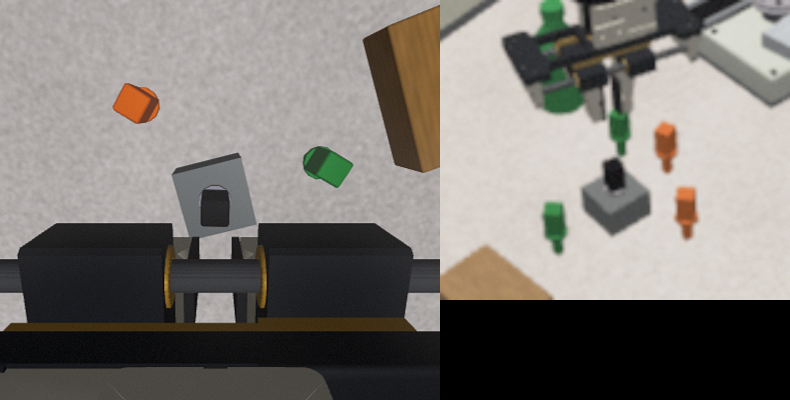

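```bash
python3 -c "
from h import *
t=sensors.observe()['eef_pos'];print(t)
for f in ['w2','side2','top1']: print(f,proj(f,t),proj(f,t+[0,0,18.8]),proj(f,[538.5,310,75]))
print(np.load('pics/w2.npz')['o'],np.load('pics/w2.npz')['r'].round(3))
"
```

```text
[537.76406398 309.60152647 113.49687132]
w2 [313.4 231. ] [313.4 242.5] [314.5 213.5]
side2 [288.6 244.6] [288.1 239.3] [289.2 255. ]
top1 [237.4 206.2] [236.  205.8] [240.1 206.9]
[480.8040347  342.22085528 306.6742124 ] [[ 0.494  0.842  0.217]
 [ 0.87  -0.479 -0.119]
 [ 0.003  0.247 -0.969]]
```

```bash
python3 -c "
from h import *
s=sensors.observe();t=s['eef_pos'];r=R.from_quat(s['orientation']).as_matrix()
a=cv2.imread('pics/w2.png');b=cv2.imread('pics/side2.png')
A=cv2.resize(a[190:350,255:375],None,fx=3.3,fy=3.3,interpolation=2);B=cv2.resize(b[185:275,255:335],None,fx=5,fy=5,interpolation=2)
A=cv2.convertScaleAbs(A,alpha=1.6)
for dz,c in [(0,(0,0,255)),(20,(0,255,0)),(40,(255,0,0))]:
  for y in (-7.5,7.5):
    for x in (-9.5,9.5):
      p=t+r@np.array([x,y,-dz])
      q=(proj('w2',p)-[255,190])*3.3;cv2.circle(A,tuple(int(k) for k in q),4,c,1)
      q=(proj('side2',p)-[255,185])*5;cv2.circle(B,tuple(int(k) for k in q),3,c,1)
h=max(A.shape[0],B.shape[0]);f=lambda m:cv2.copyMakeBorder(m,0,h-m.shape[0],0,0,0)
o=np.hstack([f(A),f(B)])[:600,:800];print(A.shape,B.shape);cv2.imwrite('pics/c4.png',o)"
```

```text
(528, 396, 3) (450, 400, 3)
```

View pics/c4.png

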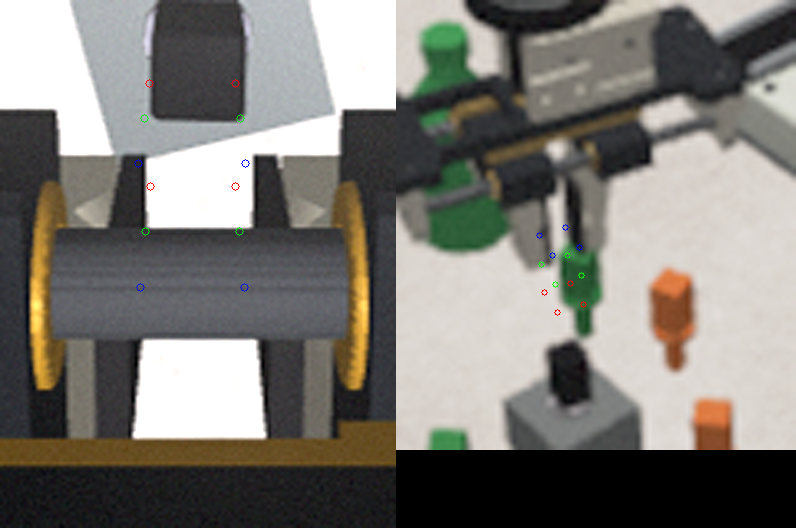

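Both overlays show the real fingertips about 36 mm above the reported TCP (tip edge at crop row 155, between the +20 and +40 mm marks). So the grip closed over the top of the handle, and the pin is unmoved. I'll redo it that much lower.

play_rows:
  series:
    - [0,0,0,0,0,0]
    - [0,0.05,1,0,0,0]
    - [0,0.05,3,0,0,0]
    - [0,0.05,5,0,0,0]
    - [0,0.05,7,0,0,0]
    - [0,0.05,8.5,0,0,0]
    - [0,0.05,9.5,0,0,0]
    - [0,0.05,9.5,0,0,0]
  claw: 6

```text
time: 6.28
eef_pos: [537.8, 309.7, 17.5]
orientation: [0.255, 0.967, -0.001, -0.0]
force: [-0.0, -0.1, -0.1]
opening: 0.684
gripper_force: 0.0
```

play_rows:
  series:
    - [0,0,0.4,0,0,0]
    - [0,0,0.8,0,0,0]
    - [0,0,0.8,0,0,0]

```text
time: 6.65
eef_pos: [538.1, 310.0, 10.2]
orientation: [0.255, 0.967, -0.0, -0.0]
force: [-0.2, -0.2, -0.3]
opening: 0.682
gripper_force: 0.0
```

play_rows:
  series:
    - [0,0,0,0,0,0]
    - [0,0,0,0,0,0]
    - [0,0,0,0,0,0]
    - [0,0,0,0,0,0]
    - [0,0,0,0,0,0]
    - [0,0,0,0,0,0]
  claw: 1
  force: 40

```text
time: 7.4
eef_pos: [538.2, 310.1, 10.3]
orientation: [0.255, 0.967, 0.0, 0.0]
force: [0.0, 0.7, 0.7]
opening: 0.226
gripper_force: 40.0
```

Gripped: 19.8 mm at 40 N. The tip is now at TCP z − 4.3 mm. Lifting.

play_rows:
  series:
    - [0,0,-1,0,0,0]
    - [0,0,-3,0,0,0]
    - [0,0,-6,0,0,0]
    - [0,0,-10,0,0,0]
    - [0,0,-12,0,0,0]
    - [0,0,-12,0,0,0]
    - [0,0,-12,0,0,0]

```text
time: 8.28
eef_pos: [537.6, 309.7, 129.7]
orientation: [0.255, 0.967, -0.0, -0.0]
force: [0.4, 0.7, -1.1]
opening: 0.224
gripper_force: 40.0
```

```bash
python3 -c "
from h import *
s=sensors.observe();print(s['eef_pos'],s['gripper_force'],s['force'],totool([501,-76.4,110]))"
```

```text
[537.63926147 309.69139028 129.73782864] 39.99980807304382 [ 0.43825493  0.68853232 -1.09514615] [-15.86 -35.39   1.99]
```

play_rows:
  series:
    - [-9.5,-35.4,0,0,0,0]
    - [-9.5,-35.4,0,0,0,0]
    - [-9.5,-35.4,0,0,0,0]
    - [-9.5,-35.4,0,0,0,0]
    - [-9.5,-35.4,0,0,0,0]
    - [-9.5,-35.4,0,0,0,0]
    - [-9.5,-35.4,0,0,0,0]
    - [-9.5,-35.4,0,0,0,0]

```text
time: 9.28
eef_pos: [446.0, -45.1, 129.8]
orientation: [0.255, 0.967, -0.0, -0.0]
force: [0.1, -1.1, -0.5]
opening: 0.225
gripper_force: 40.0
```

play_rows:
  series:
    - [0,0,0,0,0,0]
    - [0,0,0,0,0,0]

```text
time: 9.52
eef_pos: [446.5, -44.0, 130.0]
orientation: [0.254, 0.967, -0.0, -0.0]
force: [-0.4, 0.3, -1.2]
opening: 0.226
gripper_force: 40.0
```

```bash
python3 -c "
from h import *
d=snap('wrist','w3');s=sensors.observe();print(s['eef_pos'],s['gripper_force'])
print([proj('w3',p) for p in ([559.7,-67.7,88],[501,-76.4,79],[507.6,-39.1,67])])
cv2.imwrite('pics/c5.png',cv2.convertScaleAbs(cv2.resize(d['img'][0:240,120:520],None,fx=2,fy=2,interpolation=2),alpha=1.5))"
```

```text
None
[446.44832638 -44.04621695 130.1094857 ] 39.99990105628967
[array([361.5, 351.9]), array([313.9, 290.6]), array([359.6, 268.5])]
```

View pics/c5.png

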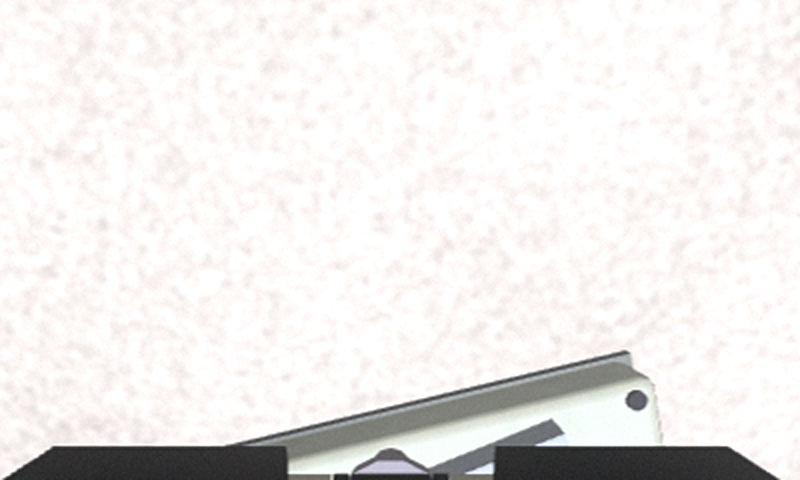

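The image's up direction is toward the robot, so only the housing's edge shows and the wheel is hidden by the gripper. I'll look from the far side instead.

play_rows:
  series:
    - [-10.5,0,-3,0,0,0]
    - [-10.5,0,-3,0,0,0]
    - [-10.5,0,-3,0,0,0]
    - [-10.5,0,-3,0,0,0]
    - [-10.5,0,-3,0,0,0]

```text
time: 10.2
eef_pos: [536.8, -96.0, 160.0]
orientation: [0.255, 0.967, -0.0, -0.0]
force: [-0.1, -0.5, -0.3]
opening: 0.226
gripper_force: 40.0
```

```bash
python3 -c "
from h import *
d=snap('wrist','w4');s=sensors.observe();print(s['eef_pos'],s['gripper_force'])
print([proj('w4',p) for p in ([559.7,-67.7,88],[501,-76.4,79],[507.6,-39.1,67])],proj('w4',s['eef_pos']-[0,0,4.3]))
cv2.imwrite('pics/c6.png',cv2.convertScaleAbs(cv2.resize(d['img'][80:260,200:440],None,fx=3.2,fy=3.2,interpolation=2),alpha=1.3))"
```

```text
None
[536.92075129 -96.02678026 160.25992859] 39.99990463256836
[array([362. , 210.2]), array([314.9, 148.3]), array([360. , 130.8])] [315.9 231.2]
```

View pics/c6.png

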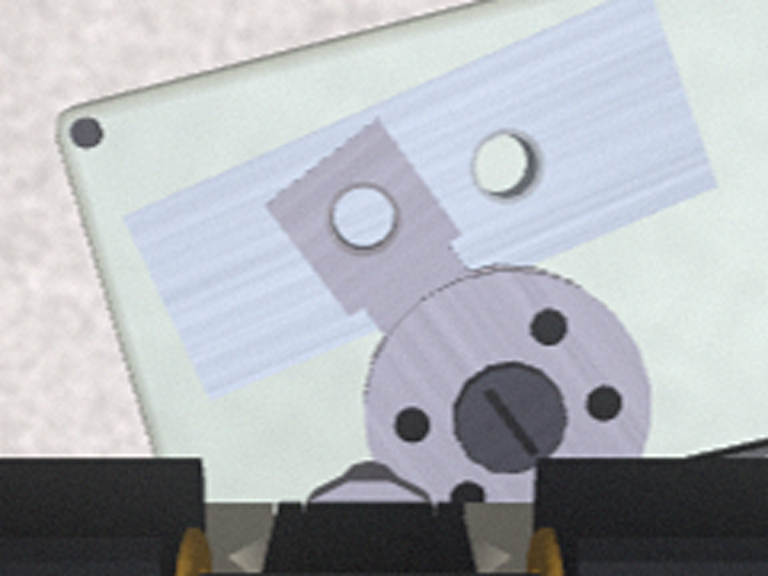

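The lug hole is at crop (363,216), the locking hole at (506,164) and the hub at (511,417). The pin is held at (371,484).

```bash
python3 -c "
from h import *
f=lambda u,v,z: px('w4',199.66+u/3.2,79.66+v/3.2,z)
H=f(511,417,88);L=f(363,216,79);K=f(506,164,67)
for p in (L,K): d=p[:2]-H[:2]; print(p,np.hypot(*d),np.degrees(np.arctan2(d[1],d[0])))
print(H,totool(L),totool(K),totool([L[0],L[1],84.3]))"
```

```text
[499.6 -77.2  79. ] 59.4142238862042 -172.45633718030646
[506.8 -40.7  67. ] 59.131886491130984 150.96421842965214
[558.5 -69.4  88. ] [ 4.17 -0.2   8.13] [5.34 3.33 9.33] [ 4.17 -0.2   7.6 ]
```

play_rows:
  series:
    - [4.2,-0.2,0,0,0,0]
    - [4.2,-0.2,3,0,0,0]
    - [4.2,-0.2,5.5,0,0,0]
    - [4.2,-0.2,6.8,0,0,0]
    - [4.2,-0.2,6.8,0,0,0]
    - [4.2,-0.2,6.8,0,0,0]

```text
time: 11.0
eef_pos: [500.8, -77.5, 93.2]
orientation: [0.255, 0.967, 0.0, 0.001]
force: [0.9, 0.5, 0.7]
opening: 0.224
gripper_force: 40.0
```

```bash
python3 -c "
from h import *
s=sensors.observe();print(s['eef_pos'],s['force'],totool([500,-77,84.3]))"
```

```text
[500.78754642 -77.50042694  93.15886711] [0.87024837 0.53768931 0.6988763 ] [0.09 0.   0.89]
```

play_rows:
  series:
    - [0.05,0,0.5,0,0,0]
    - [0.05,0,0.9,0,0,0]
    - [0.05,0,1.1,0,0,0]
    - [0.05,0,1.3,0,0,0]
    - [0.05,0,1.5,0,0,0]
    - [0.05,0,1.5,0,0,0]

```text
time: 11.75
eef_pos: [499.6, -77.4, 77.2]
orientation: [0.255, 0.967, -0.0, -0.0]
force: [-0.6, -0.2, -0.9]
opening: 0.224
gripper_force: 40.0
```

play_rows:
  series:
    - [0,0,0.2,0,0,0]
    - [0,0,0.3,0,0,0]
    - [0,0,0.3,0,0,0]

```text
time: 12.12
eef_pos: [499.6, -77.4, 74.2]
orientation: [0.255, 0.967, -0.0, -0.0]
force: [0.3, 0.1, -0.3]
opening: 0.223
gripper_force: 40.0
```

```bash
python3 -c "
from h import *
s=sensors.observe();t=s['eef_pos'];print(t,s['force'])
A=np.array([559.2,-68.8]);a0=np.arctan2(-77.2+68.8,499.8-559.2)%(2*np.pi)
for th in np.arange(0.1,0.75,0.1):
  p=A+60*np.array([np.cos(a0-th),np.sin(a0-th)]);print(round(th,2),p.round(1),totool([*p,74.3]))
print(totool([506.8,-40.7,74]))"
```

```text
[499.6171997  -77.3574445   74.23566501] [ 0.26248929  0.09349952 -0.31606857]
0.1 [499.2 -71.2] [ 0.33  0.52 -0.01]
0.2 [499.3 -65.2] [ 0.62  1.04 -0.01]
0.3 [500.  -59.3] [ 0.86  1.59 -0.01]
0.4 [501.2 -53.4] [ 1.04  2.16 -0.01]
0.5 [503.  -47.7] [ 1.17  2.75 -0.01]
0.6 [505.4 -42.2] [ 1.23  3.35 -0.01]
0.7 [508.3 -37. ] [ 1.23  3.95 -0.01]
[1.18 3.54 0.02]
```

play_rows:
  series:
    - [0.33,0.52,0,0,0,0]
    - [0.62,1.04,0,0,0,0]
    - [0.86,1.6,0,0,0,0]
    - [1.04,2.16,0,0,0,0]
    - [1.17,2.75,0,0,0,0]
    - [1.17,2.75,0,0,0,0]

```text
time: 12.88
eef_pos: [503.2, -48.3, 74.6]
orientation: [0.255, 0.967, -0.001, 0.0]
force: [0.7, -7.3, 0.7]
opening: 0.227
gripper_force: 40.0
```

```bash
python3 -c "
from h import *
s=sensors.observe();t=s['eef_pos'];print(t,s['force'],s['ft_torque'],s['opening'],totool([506.8,-40.7,74.3]))"
```

```text
[503.21149031 -48.27427992  74.60090511] [ 0.65328631 -7.31869736  0.73912333] [-3.06434090e+00 -5.56138905e-01 -3.78253196e-04] 0.22689167154865653 [0.06 0.84 0.03]
```

The spring pushes back at 7.3 N, so the wheel is turning. Next I go over the locking hole.

play_rows:
  series:
    - [0.04,0.3,0,0,0,0]
    - [0.06,0.6,0,0,0,0]
    - [0.06,0.87,0,0,0,0]
    - [0.06,0.87,0.1,0,0,0]
    - [0.06,0.87,0.3,0,0,0]
    - [0.06,0.87,0.4,0,0,0]
    - [0.06,0.87,0.5,0,0,0]
    - [0.06,0.87,0.5,0,0,0]

```text
time: 13.88
eef_pos: [506.3, -40.9, 69.6]
orientation: [0.255, 0.967, -0.001, -0.0]
force: [0.2, -7.2, 2.5]
opening: 0.222
gripper_force: 40.0
```

play_rows:
  series:
    - [0,0,0.1,0,0,0]
    - [0,0,0.2,0,0,0]
    - [0,0,0.3,0,0,0]
    - [0,0,0.4,0,0,0]
    - [0,0,0.4,0,0,0]

```text
time: 14.5
eef_pos: [506.3, -40.8, 65.6]
orientation: [0.255, 0.967, -0.001, -0.0]
force: [-0.6, -7.3, 1.8]
opening: 0.223
gripper_force: 40.0
```

play_rows:
  series:
    - [0,0,0.15,0,0,0]
    - [0,0,0.3,0,0,0]
    - [0,0,0.45,0,0,0]
    - [0,0,0.6,0,0,0]
    - [0,0,0.75,0,0,0]
    - [0,0,0.9,0,0,0]
    - [0,0,0.9,0,0,0]

```text
time: 15.38
eef_pos: [506.2, -40.8, 56.6]
orientation: [0.255, 0.967, -0.001, -0.0]
force: [-0.5, -7.5, 2.1]
opening: 0.224
gripper_force: 40.0
```

play_rows:
  series:
    - [0,0,0.1,0,0,0]
    - [0,0,0.2,0,0,0]
    - [0,0,0.25,0,0,0]
    - [0,0,0.25,0,0,0]

```text
time: 15.88
eef_pos: [506.3, -40.8, 54.2]
orientation: [0.255, 0.967, -0.001, -0.0]
force: [-0.3, -7.5, 3.2]
opening: 0.226
gripper_force: 40.0
```

play_rows:
  series:
    - [0,0,0.05,0,0,0]
    - [0,0,0.1,0,0,0]
    - [0,0,0.1,0,0,0]

```text
time: 16.25
eef_pos: [506.3, -40.8, 53.3]
orientation: [0.255, 0.967, -0.001, -0.0]
force: [-1.8, -7.3, 3.1]
opening: 0.223
gripper_force: 40.0
```

play_rows:
  series:
    - [0,0,0.05,0,0,0]
    - [0,0,0.1,0,0,0]
    - [0,0,0.1,0,0,0]

```text
time: 16.62
eef_pos: [506.5, -40.7, 53.1]
orientation: [0.255, 0.967, -0.001, 0.0]
force: [-4.7, -5.7, 12.8]
opening: 0.226
gripper_force: 40.0
```

Seated at the predicted height with 12.8 N. I'll ease the side load onto the pin, then release.

play_rows:
  series:
    - [0,-0.05,-0.03,0,0,0]
    - [0,-0.1,-0.03,0,0,0]
    - [0,-0.15,-0.03,0,0,0]
    - [0,-0.15,-0.03,0,0,0]

```text
time: 17.12
eef_pos: [506.1, -41.4, 53.2]
orientation: [0.255, 0.967, -0.0, 0.0]
force: [-2.8, -3.3, 8.7]
opening: 0.226
gripper_force: 40.0
```

play_rows:
  series:
    - [0,0,0,0,0,0]
    - [0,0,0,0,0,0]
    - [0,0,0,0,0,0]
    - [0,0,0,0,0,0]
  claw: 4.5

```text
time: 17.62
eef_pos: [506.1, -41.0, 52.0]
orientation: [0.255, 0.967, -0.0, -0.0]
force: [-0.2, -0.7, 0.3]
opening: 0.515
gripper_force: 0.0
```

play_rows:
  series:
    - [0,0,-1,0,0,0]
    - [0,0,-3,0,0,0]
    - [0,0,-6,0,0,0]
    - [0,0,-9,0,0,0]
    - [-4,0,-11,0,0,0]
    - [-5,0,-11,0,0,0]
    - [-5,0,-11,0,0,0]
    - [-5,0,-11,0,0,0]

```text
time: 18.62
eef_pos: [548.4, -65.7, 161.4]
orientation: [0.255, 0.967, -0.0, -0.001]
force: [0.7, 0.1, 0.2]
opening: 0.514
gripper_force: 0.0
```

```bash
python3 -c "
from h import *
d=snap('wrist','w5');s=sensors.observe();print(s['eef_pos'],s['force'],s['opening'],proj('w5',[506.8,-40.7,117]))
e=snap('side','side5')
a=cv2.convertScaleAbs(cv2.resize(d['img'][60:260,210:430],None,fx=2,fy=2),alpha=1.3);b=cv2.resize(e['img'][160:240,310:400],None,fx=4,fy=4)
cv2.imwrite('pics/c7.png',np.hstack([a,cv2.copyMakeBorder(b,0,80,0,0,0)]))"
```

```text
None
[548.48898799 -65.55562444 161.52417343] [ 0.07847962 -0.57872932  0.46064245] 0.5143632347738044 [317.5 141.8]
[-0.26192106  0.8530234  -0.42846402  0.14201062]
```

View pics/c7.png

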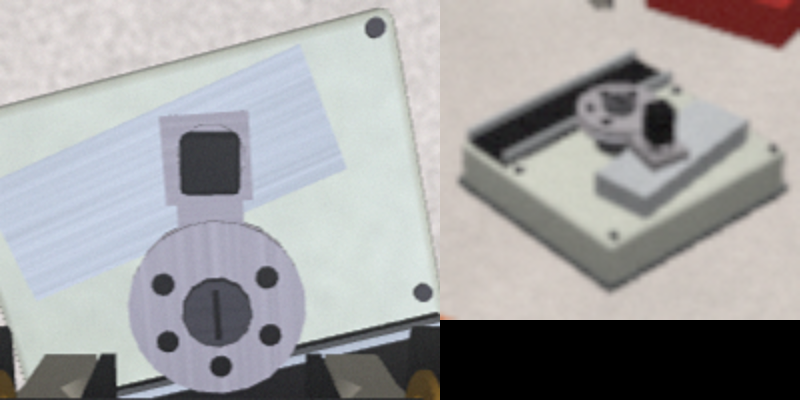

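The pin stands upright in the lug at crop (210,162). The wheel stays wound, the flange sits on the lug and the arm is clear, so I'm handing in.

```bash
python3 -c "
from plant import env
print(env.job_done())"
```

```text
the job is handed in; nothing more can be done
None
```

The locking pin is fully home through the lug and plate, and it alone holds the wheel wound at about 0.64 rad; the arm is clear and the job was handed in at about 19 s, with the hand-in returning no verdict.

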